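Level the rocking tile saw and lock its levelling screws

ROBOT

A 6-joint arm with a two-finger parallel gripper is mounted at the origin on the work surface. World frame = base frame: x ahead of the robot, y to its left, z up, the work surface at z = 0. Lengths are in m, angles in rad, forces in N, time in s.
With the tool pointing down it reaches from about 0.375 to 0.9 m from the base axis. Payload 3.1 kg.
Tool frame: the origin (TCP) lies between the finger pads; the fingertips stand robot.tip_extent ahead of it and the grasp point (between the pads) lies 3 mm ahead of it (robot.tip_extent is the distance from the TCP to the fingertips, in m); z points along the fingers, x is the direction in which the jaws open and shut, and the axes are right-handed (so a half turn about z gives the same grasp; the last joint's range is limited). The gripper opens to 87 mm and grips with 3 to 60 N. Pads are 19 mm wide; open, the fingers measure 117 mm over their backs; the gripper's body (75 mm by 190 mm) begins 51 mm behind the grasp point.
Start: joints at [1.062, 0.527, 1.433, -0, 1.181, -0.178], TCP at [0.202, 0.591, 0.245] pointing down, gripper open.
Joint ranges: [-3.08, 3.08], [-0.75, 2.2], [0.22, 2.44], [-1.43, 4.57], [0, 2.65], [-2.85, 2.85]. Speed limits (rad/s): [2.79, 2.79, 3.14, 3.14, 3.14, 3.14].

INTERFACE

Orientations are given as a unit quaternion [x, y, z, w].
In Python, from rig import robot, cams gives the robot as it stands.
- The arm moves only by the tool carry_out, never from a script. Its argument "steps" is a list of rows, each a list of 3 entries, a list of its own where there are three numbers: the shift along the world's x, y, z in cm, then the turn about the world's z in degrees, then the closure, from 0 (fully open) to 1 (shut). In form: [[[dx, dy, dz], spin, fingers], ...]. A call has 1 to 10 rows; each row shifts and turns the pose as measured when the row begins; what a row does not reach is not made up. A row lasts 1/10 s, in which the tool goes at most 50 mm and 8.59 degrees, less where a joint would pass 70% of its speed; a pose out of reach is approached as far as the arm can. A call with a gripper value outside its range is refused whole. The fingers move at their own pace and stop on an object; "squeeze" is the grip in N (left out, the last holds). Time passes only in rows, so rows that do not move let the fingers close. It gives the time, the measured TCP pose, the force and the opening at its end, in the units of the state.
- robot.get_obs(): the state, without advancing time (a new reading comes with each control period).
- cams.camera(name): name is "scene" or "top" or "wrist"; returns a dict with "pixels" (420x560x3 uint8, red, green, blue), "fx", "fy", "cx", "cy" (pixels), "eye" and "rotation" of the camera in the world. Camera axes: x right, y up, looking along -z (the intrinsics and any distortion apply to the point x, -y, -z); pixel columns grow to the right and rows downward; lengths in m; the calibration is good to about 2 mm. A picture is of the moment at which its call begins. There is no depth.
- robot.hand_in(): hands the job in, once; it reports no verdict.
The state is a dict: "time": time; "q": joint angles; "joint_velocities": joint speeds; "joint_torque": joint torques, N m; "position": TCP position; "tool_rot": TCP orientation; "ft_force": force on the tool from outside, world axes, zero at the start; "moment": the same for the moment, N m; "grip_width": finger opening in m.
Only numpy, scipy, OpenCV 4.12 (cv2) and the standard library are available. Lean on these libraries where they do the work, as an engineer would, in place of code of your own. Each camera call takes 0.05 s, during which the arm holds its last target. There are 200 camera calls.

TASK

The tile saw rocks on the bench: one of its two front levelling screws is wound too far up and the other too far down. Turn both handwheels until the saw stands level with all four feet carrying weight and no longer rocks, then swing the lock lever at the middle of the front all the way round to the left to its stop. Do not shove the saw out of its place or disturb the things around it, and leave everything untouched at the end.

Things in the scene. Friction and masses are not known exactly. Their poses are not given: they have to be found in the camera images.
- saw: Low yellow tile saw, aluminium top, black blade guard, 335 mm wide (y), about 5 kg. Origin at sole height; feet at y = +-130 mm, the screw feet at x = -110, the far ones at x = 80 mm, on the flat bench. -x is its front (screws, lever), facing the robot; y to the robot's left; z up. Yaw within 0.3 rad. Top at z = 81 mm for x -50 to 135 mm; blade guard to 135 mm, nothing higher.
- screw_left (a joint): Angle (rad) of the left front levelling screw (saw frame x -110, y 130 mm). 0 = sole in plane with the far feet; the peg then points straight to the front (-x). Grows clockwise from above, which pushes the foot down 1.5 mm per rad. Starts too far up, at -4 to -1.6. Friction 0.12 N m; stays where left. Within 0.2 rad of 0 on both screws is close enough.
- screw_right (a joint): Angle (rad) of the right levelling screw (y = -130 mm), same thread and sense as the left one; 0 = sole in plane, peg straight to the front. Starts too far down: between 1.6 and 4, so it must be turned back anticlockwise. The two errors add up as rocking.
- screw_left_axis (a point): Point on the left screw's axis at the top face of its handwheel, a black disc of 90 mm diameter and 12 mm thick (a steel hub 28 mm wide stands 8 mm above the face). About 87 mm above the bench.
- screw_left_peg (a point): Centre of the top of the left handwheel's upright steel peg: 16 mm diameter, 48 mm tall above the disc, 36 mm from the axis. Pushing the peg sideways turns the wheel.
- screw_right_axis (a point): The same point on the right handwheel.
- screw_right_peg (a point): The same point on the right handwheel's peg.
- foot_near_left: Black round foot, 44 mm diameter, under the left screw; origin at the centre of its sole.
- foot_near_right: Black round foot under the right screw; origin at the centre of its sole.
- foot_far_left: Fixed-height rubber foot, 44 mm diameter, at the far left corner; gives about 0.5 mm under its load; origin at its sole.
- foot_far_right: The same at the far right corner.
- lock_lever (a joint): Angle (rad) of the flat lock lever in the middle of the saw's front, turning about an upright pivot (saw frame x = -85 mm, y = 0). 0 = it points straight to the front (-x), open; grows clockwise seen from above; stop at 1.57 = pointing to the saw's left (+y), locked. Starts between 0 and 0.5. Friction torque about 0.12 N m.
- lever_pivot (a point): Point on the lever's pivot axis at the height of the lever's top face, 82 mm above the saw's underside.
- lever_knob (a point): Centre of the top of the black upright knob at the lever's end: 18 mm diameter, 50 mm tall above the lever, 65 mm from the pivot.
- paint_tin: Bystander: plain metal tin, 90 mm diameter, 110 mm tall, left of the saw. Origin under its centre.
- mortar_box: Bystander: cardboard box 90 x 130 x 140 mm, right of the saw. Origin under its centre.
- tiles: Bystander: stack of terracotta tiles 150 x 150 x 36 mm, far left. Origin under its centre.

How it is judged:
On the way, in this order (a step that is already met when the one before it is completed fails the run):
1. the saw stands level with weight on all four feet (angle between saw's own z axis and vertical below 0.009 rad and contact force between each of foot_near_left, foot_near_right, foot_far_left, foot_far_right and anything else above 2 N), for 0.3 s.
2. the lock lever is swung round to its stop (value of joint lock_lever above 1.38 rad), for 0.1 s.
At the end, for the whole second after the job is handed in: The saw is at rest, level within 0.009 rad (half a degree), each of its four feet presses on the bench with more than 2 N (of about 12 N), and the lock lever is past 1.38 rad (stop at 1.57) (all of step 1 and value of joint lock_lever above 1.38 rad and linear speed of saw below 0.01 m/s and angular speed of saw below 0.05 rad/s); the robot touches nothing.
It fails at once if the saw is shoved more than 30 mm (distance of saw from where it was at the start of the episode above 0.03 m).
It fails at once if the saw is tipped (angle between saw's own z axis and vertical above 0.12 rad).
It fails at once if a bystander is moved more than 30 mm (distance of any of paint_tin, mortar_box, tiles from where it was at the start of the episode above 0.03 m).
It also fails if it takes over 59 s, if anything falls off the work surface, if the arm or the gripper's body presses on something with over 40 N, if the wrist force passes 120 N, or if a joint passes its speed limit or range.

## Working session

There is one attempt and no reset: what is moved stays moved. The work goes in short steps, Python scripts to look and compute and a tool call to move; the robot and the scene stay as the last step left them, time stands still between calls to the robot, and variables do not carry over. Pictures are saved under pics/ and viewed, about 8 in all and at most 12, crops included, and the job is handed in when it is done.

Besides the shell and the picture viewer there is one more tool, called after ">>>" as a command line: name --argument value ..., lists and objects as JSON in quotes. carry_out: Moves the arm, as the interface text tells. Its arguments: {"type":"object","properties":{"steps":{"type":"array"},"squeeze":{"type":"number"}},"required":["steps"]}

```bash
ls; mkdir -p pics
python3 - <<'E'
from rig import robot, cams
import cv2
o=robot.get_obs(); print(o, robot.tip_extent)
for n in ("scene","top"):
    c=cams.camera(n); cv2.imwrite(f"pics/{n}0.png",c["pixels"][:,:,::-1]); print(n,{k:v for k,v in c.items() if k!="pixels"})
E
```

```text
pics
{'time': 0.0, 'q': array([ 1.06251943e+00,  5.28450562e-01,  1.43390759e+00, -1.87523462e-06,
        1.18137516e+00, -1.78480832e-01]), 'joint_velocities': array([-0.0010108 , -0.00018679, -0.00134042,  0.00074078, -0.00016508,
       -0.00035885]), 'joint_torque': array([ 1.42424087e-03, -4.40034449e+01, -1.76592761e+01,  6.33980753e-02,
        5.80437889e-02, -1.64569719e-04]), 'position': array([0.20202964, 0.59072444, 0.24357948]), 'tool_rot': array([ 8.13587086e-01,  5.81442093e-01, -9.67090707e-04,  4.58634639e-04]), 'ft_force': array([-0.90090846, -0.86350988, -0.5014996 ]), 'moment': array([ 0.01853304,  0.03673473, -0.0027007 ]), 'grip_width': 0.086939353303351} 0.022
scene {'fx': 509.0621971462059, 'fy': 509.0621971462059, 'cx': 277.55957921933555, 'cy': 205.69113660284347, 'eye': array([1.54943713, 0.33901364, 0.95643308]), 'rotation': array([0.244372  , 0.34434818, 0.74449027, 0.51714689])}
top {'fx': 460.605151458436, 'fy': 460.605151458436, 'cx': 269.2532063184565, 'cy': 208.02078058596007, 'eye': array([0.44586394, 0.00855907, 1.48503036]), 'rotation': array([ 0.03587293, -0.04833741, -0.70451246,  0.70713423])}
```

View pics/scene0.png

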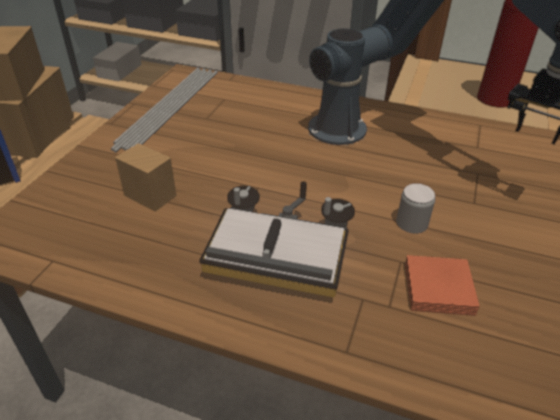

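View pics/top0.png

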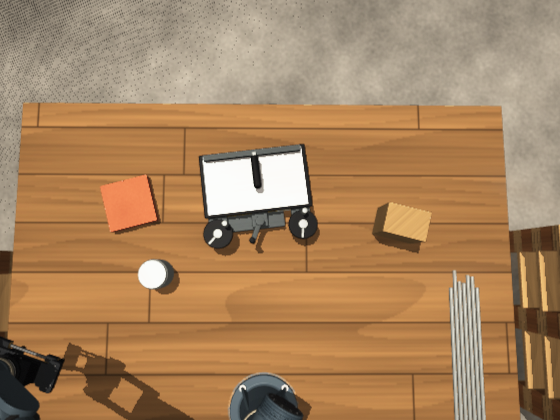

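The top view shows the left wheel at about (218,234), the right wheel at (303,224), and the lever running from (262,220) to its knob at (253,242). The tin is at (155,274) and the box at (404,222). Next I enlarge the front edge of the saw.

```bash
cat > h.py <<'E'
import numpy as np, cv2
from rig import robot, cams
from scipy.spatial.transform import Rotation as R
def ray(c,u,v):
    d=np.array([(u-c["cx"])/c["fx"],-(v-c["cy"])/c["fy"],-1.])
    return c["eye"],R.from_quat(c["rotation"]).apply(d)
def onplane(c,u,v,z):
    e,d=ray(c,u,v); return e+d*(z-e[2])/d[2]
def proj(c,p):
    q=R.from_quat(c["rotation"]).inv().apply(np.asarray(p)-c["eye"])
    return np.array([c["cx"]-c["fx"]*q[0]/q[2], c["cy"]+c["fy"]*q[1]/q[2]])
def crop(c,name,x0,y0,w,h,s):
    im=cv2.resize(c["pixels"][y0:y0+h,x0:x0+w,::-1],None,fx=s,fy=s,interpolation=cv2.INTER_CUBIC)
    cv2.imwrite(f"pics/{name}.png",im)
E
python3 - <<'E'
from h import *
t=cams.camera("top"); s=cams.camera("scene")
a=cv2.resize(t["pixels"][190:260,190:330,::-1],None,fx=5.6,fy=5.6,interpolation=cv2.INTER_CUBIC)
b=cv2.resize(s["pixels"][165:235,220:360,::-1],None,fx=3.6,fy=3.6,interpolation=cv2.INTER_CUBIC)
im=np.zeros((600,800,3),np.uint8); im[:a.shape[0],:a.shape[1]]=a[:600,:800]
b=cv2.convertScaleAbs(cv2.resize(s["pixels"][170:225,220:360,::-1],(510,200),interpolation=cv2.INTER_CUBIC),alpha=1.5)
im[395:595,:510]=b; cv2.imwrite("pics/z0.png",im)
E
```

```text
(no output)
```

View pics/z0.png

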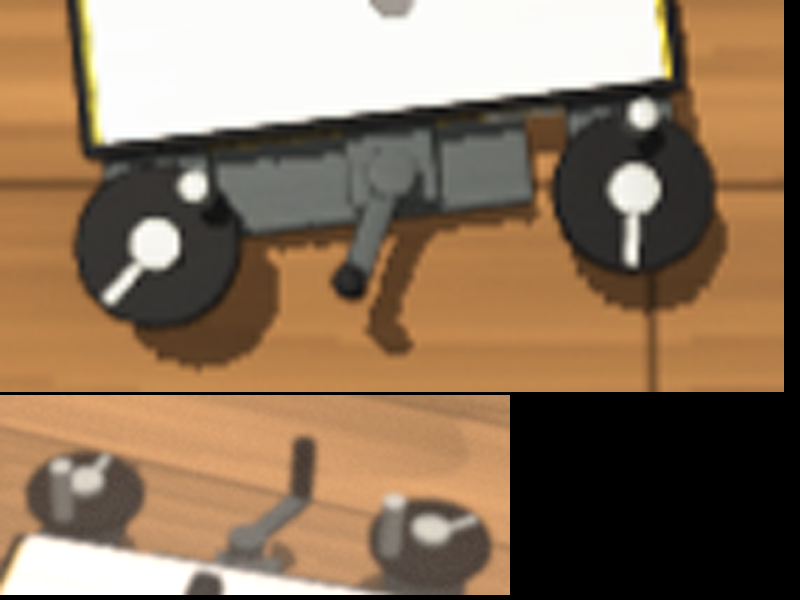

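Both wheels show clearly. The left hub is at crop (155,243) with its peg at (193,185), and the right hub is at (634,188) with its peg at (643,112). The pivot is at (392,172) and the knob at (350,281). The white stripes on the wheels lie opposite the pegs.

Run:
```python
from h import *
t=cams.camera("top")
P=lambda u,v,z: onplane(t,190+(u+.5)/5.6-.5,190+(v+.5)/5.6-.5,z)
L=P(155,243,.095);R_=P(634,188,.095);lp=P(193,185,.135);rp=P(643,112,.137);pv=P(392,172,.085);kn=P(350,281,.135)
# refine disc centres by dark mask
for n,p in dict(L=L,R=R_,lp=lp,rp=rp,pv=pv,kn=kn).items(): print(n,p.round(4))
d=L-R_; print("axes dist",np.hypot(*d[:2])); yaw=np.arctan2(-d[0],d[1]); print("yaw",yaw)
f=yaw+np.pi
for n,a,b in(("L",L,lp),("R",R_,rp),("lev",pv,kn)):
    v=(b-a)[:2]; th=-(np.arctan2(v[1],v[0])-f); print(n,"r",np.hypot(*v),"angle cw",(th+np.pi)%(2*np.pi)-np.pi)
for n,u,v,z in(("tin",155,270,.11),("box",404,217,.14)): print(n,onplane(t,u,v,z).round(3))
```

```text
L [0.5358 0.1407 0.095 ]
R [ 0.5666 -0.1176  0.095 ]
lp [0.5637 0.1175 0.135 ]
rp [ 0.6032 -0.1188  0.137 ]
pv [0.5757 0.0134 0.085 ]
kn [0.5138 0.0349 0.135 ]
axes dist 0.2602032034522464
yaw 0.11857705744956087
L r 0.03629801456467022 angle cw -2.3295415521818956
R r 0.03656692661527315 angle cw -2.9907843933152183
lev r 0.06552997884959688 angle cw 0.45243529622264234
tin [0.425 0.321 0.11 ]
box [ 0.582 -0.413  0.14 ]
```

>>> carry_out --steps '[[[3, -3.9, 0], -2, 0.3], [[3, -3.9, 0], -2, 0.3], [[3, -3.9, 0], -2, 0.3], [[3, -3.9, 0], -2, 0.3], [[3, -3.9, 0], -2, 0.3], [[3, -3.9, 0], -2, 0.3], [[3, -3.9, 0], -2, 0.3], [[3, -3.9, 0], -2, 0.3], [[3, -3.9, 0], -2, 0.3], [[3, -3.9, 0], -2, 0.3]]'

```text
time: 1.25
position: [0.503, 0.1966, 0.2442]
tool_rot: [0.902, 0.431, 0.003, -0.001]
ft_force: [0.5, 0.1, -0.0]
grip_width: 0.0608
```

>>> carry_out --steps '[[[3, -3.9, 0], 0, 0.3], [[3, -4, 0], -1, 0.3], [[0, 0, -2], 0, 0.3], [[0, 0, -2], 0, 0.3], [[0, 0, 0], 0, 0.3]]'

```text
time: 1.75
position: [0.5698, 0.1085, 0.2042]
tool_rot: [0.909, 0.417, 0.006, 0.001]
ft_force: [-0.4, 0.5, -0.0]
grip_width: 0.061
```

Run:
```python
from h import *
o=robot.get_obs(); print(o["time"],o["position"],o["ft_force"])
w=cams.camera("wrist"); cv2.imwrite("pics/w1.png",w["pixels"][:,:,::-1])
for p in([.5637,.1175,.135],[.5358,.1407,.095]): print(proj(w,p))
```

```text
1.75 [0.56982836 0.10851297 0.20417086] [-0.39739473  0.46780756 -0.00163895]
[283.32757297 214.35518339]
[281.54457613 153.94327851]
```

View pics/w1.png

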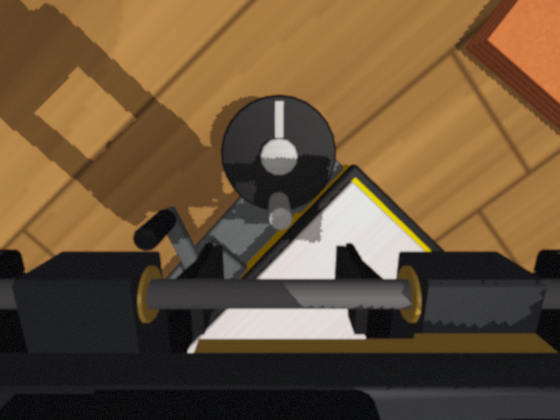

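The wrist view has the peg top at (281,216) and the hub at (279,156). Both are within about 2 px (1 mm) of my estimates, so I lower onto the peg.

>>> carry_out --steps '[[[-0.6, 0.9, -1], 0, 0.3], [[0, 0, -2], 0, 0.3], [[0, 0, -2], 0, 0.3], [[0, 0, -2], 0, 0.3], [[0, 0, -1], 0, 0.3], [[0, 0, 0], 0, 0.3]]'

```text
time: 2.4
position: [0.5629, 0.1248, 0.1269]
tool_rot: [0.907, 0.42, 0.011, 0.002]
ft_force: [-0.4, 0.2, -0.0]
grip_width: 0.0611
```

>>> carry_out --steps '[[[0, -0.6, -0.4], 0, 0.6], [[0, 0, 0], 0, 0.6]]'

```text
time: 2.6
position: [0.5632, 0.1196, 0.124]
tool_rot: [0.907, 0.421, 0.012, 0.003]
ft_force: [-0.9, 0.2, 0.3]
grip_width: 0.0516
```

>>> carry_out --steps '[[[0, -0.1, 0], 0, 1], [[0, 0, 0], 0, 1], [[0, 0, 0], 0, 1], [[0, 0, 0], 0, 1]]' --squeeze 10

```text
time: 3.0
position: [0.5648, 0.118, 0.1264]
tool_rot: [0.907, 0.421, 0.014, 0.004]
ft_force: [-0.8, -1.4, -0.3]
grip_width: 0.0207
```

Run:
```python
from h import *
o=robot.get_obs(); q=R.from_quat(o["tool_rot"]); print(o["time"],o["position"],o["ft_force"],o["grip_width"],q.as_matrix().round(3), o["q"].round(3))
```

```text
3.0 [0.56480254 0.11803753 0.12637483] [-0.815354   -1.39479813 -0.2524405 ] 0.020706560382415085 [[ 0.646  0.763  0.028]
 [ 0.763 -0.646  0.005]
 [ 0.022  0.018 -1.   ]] [ 0.01   0.616  1.677  0.006  0.821 -0.862]
```

```bash
cat >> h.py <<'E'
def st():
    o=robot.get_obs(); m=R.from_quat(o["tool_rot"]).as_matrix()
    return o,np.degrees(np.arctan2(m[1,0],m[0,0])),m
def arc(ax,r,end,step,n=10,ref=0):
    """rows along the circle about ax, from the measured pose; jaw yaw kept at phi+90+ref"""
    o,yaw,m=st(); p=o["position"]; v=p[:2]-ax
    phi=np.degrees(np.arctan2(v[1],v[0])); sgn=np.sign(step)
    while (end-phi)*sgn<0: phi-=360*sgn
    while (end-phi)*sgn>360: phi+=360*sgn
    print("t",round(o["time"],2),"p",p.round(4),"F",o["ft_force"].round(1),"M",o["moment"].round(2),"w",round(o["grip_width"],4),"tilt",m[:,2].round(3),"q6",round(o["q"][5],2))
    err=(phi+90+ref-yaw+90)%180-90
    print("phi",round(phi,1),"left",round(end-phi,1),"r",round(np.hypot(*v),4),"yaw err",round(err,1))
    for k in range(n):
        f=phi+step*(k+1)
        if (f-end)*sgn>0: f=end
        t=ax+r*np.array([np.cos(np.radians(f)),np.sin(np.radians(f))]); d=(t-p[:2])*100; p=np.r_[t,0]
        print(d.round(2),end=" ")
    print()
E
python3 - <<'E'
from h import *
arc(np.array([.5358,.1407]),.0363,-173.2,-7.5)
E
```

```text
t 3.0 p [0.5648 0.118  0.1264] F [-0.8 -1.4 -0.3] M [-0.28  0.24 -0.07] w 0.0207 tilt [ 0.028  0.005 -1.   ] q6 -0.86
phi -38.0 left -135.2 r 0.0368 yaw err 2.2
[-0.36 -0.32] [-0.36 -0.31] [-0.4  -0.26] [-0.43 -0.21] [-0.45 -0.15] [-0.47 -0.09] [-0.47 -0.03] [-0.47  0.04] [-0.46  0.1 ] [-0.45  0.16]
```

Four rows first, to see how the wheel follows.

>>> carry_out --steps '[[[0, 0, 0], 0, 1], [[-0.3, -0.3, 0], -5, 1], [[-0.4, -0.3, -0.1], -7.5, 1], [[-0.4, -0.25, -0.1], -7.5, 1], [[-0.4, -0.2, -0.1], -7.5, 1]]'

```text
time: 3.5
position: [0.5514, 0.1068, 0.1247]
tool_rot: [0.983, 0.185, 0.014, 0.008]
ft_force: [0.5, 0.7, 2.8]
grip_width: 0.0158
```

Run:
```python
from h import *
arc(np.array([.5358,.1407]),.0363,-173.2,-7.5)
```

```text
t 3.5 p [0.5514 0.1068 0.1247] F [0.5 0.7 2.8] M [-0.1   0.19  0.05] w 0.0158 tilt [ 0.031 -0.01  -0.999] q6 -0.37
phi -65.3 left -107.9 r 0.0374 yaw err 3.3
[-0.49 -0.07] [-0.46 -0.11] [-0.47 -0.05] [-0.47  0.01] [-0.47  0.07] [-0.46  0.14] [-0.43  0.19] [-0.4   0.25] [-0.37  0.3 ] [-0.33  0.34]
```

>>> carry_out --steps '[[[-0.48, -0.08, 0], -6.5, 1], [[-0.47, -0.1, 0], -7, 1], [[-0.47, -0.05, 0], -7, 1], [[-0.47, 0.01, 0], -7.5, 1], [[-0.47, 0.07, 0], -7.5, 1], [[-0.46, 0.14, 0], -7.5, 1], [[-0.43, 0.19, 0], -7.5, 1], [[-0.4, 0.25, 0], -7.5, 1]]'

```text
time: 4.3
position: [0.5172, 0.1095, 0.125]
tool_rot: [0.943, -0.333, 0.012, 0.017]
ft_force: [1.2, -2.5, -1.7]
grip_width: 0.0158
```

Run:
```python
from h import *
arc(np.array([.5358,.1407]),.0363,-173.2,-7.5)
```

```text
t 4.3 p [0.5172 0.1095 0.125 ] F [ 1.2 -2.5 -1.7] M [-0.41  0.18  0.12] w 0.0158 tilt [ 0.011 -0.039 -0.999] q6 0.74
phi -120.9 left -52.3 r 0.0363 yaw err 8.0
[-0.39  0.27] [-0.35  0.32] [-0.31  0.36] [-0.26  0.4 ] [-0.2   0.43] [-0.15  0.45] [-0.08  0.46] [0. 0.] [0. 0.] [0. 0.]
```

>>> carry_out --steps '[[[-0.39, 0.27, 0], -5, 1], [[-0.35, 0.32, 0], -6, 1], [[-0.31, 0.36, 0], -6, 1], [[-0.26, 0.4, 0], -6, 1], [[-0.2, 0.43, 0], -6, 1], [[-0.14, 0.44, 0], -6, 1], [[0, 0, 0], 0, 1]]'

```text
time: 5.0
position: [0.5022, 0.1272, 0.1241]
tool_rot: [0.792, -0.61, 0.009, 0.024]
ft_force: [-1.1, -2.1, -0.8]
grip_width: 0.016
```

Run:
```python
from h import *
arc(np.array([.5358,.1407]),.0363,-173.2,-7.5,3)
```

```text
t 5.0 p [0.5022 0.1272 0.1241] F [-1.1 -2.1 -0.8] M [-0.29  0.2  -0.05] w 0.016 tilt [-0.015 -0.049 -0.999] q6 1.42
phi -158.0 left -15.2 r 0.0362 yaw err 7.1
[-0.16  0.45] [-0.09  0.47] [-0.    0.01]
```

>>> carry_out --steps '[[[-0.15, 0.45, 0], -4, 1], [[-0.1, 0.45, 0], -5, 1], [[0, 0.1, 0], 0, 1]]'

```text
time: 5.3
position: [0.5001, 0.1342, 0.1237]
tool_rot: [0.742, -0.669, 0.009, 0.026]
ft_force: [0.3, -4.9, -0.8]
grip_width: 0.0155
```

Run:
```python
from h import *
arc(np.array([.5358,.1407]),.0363,-173.2,-7.5,3)
t=cams.camera("top")
a=cv2.resize(t["pixels"][190:260,190:330,::-1],None,fx=5.6,fy=5.6,interpolation=cv2.INTER_CUBIC); cv2.imwrite("pics/t2.png",a)
```

```text
t 5.3 p [0.5001 0.1342 0.1237] F [ 0.3 -4.9 -0.8] M [-0.74  0.17 -0.11] w 0.0155 tilt [-0.022 -0.051 -0.998] q6 1.59
phi -169.7 left -3.5 r 0.0363 yaw err 4.4
[-0.04  0.22] [0. 0.] [0. 0.]
```

>>> carry_out --steps '[[[-0.03, 0.25, 0], -2, 1], [[0, 0, 0], 0, 0.5], [[0, 0, 0], 0, 0.4], [[0, 0, 0], 0, 0.4], [[0, 0, 3], 0, 0.4], [[0, 0, 4], 0, 0.4], [[1, -4, 2], 0, 0.4], [[1, -5, 0], 0, 0.4], [[1, -5, 0], 0, 0.4]]'

```text
time: 6.25
position: [0.5302, 0.0011, 0.2178]
tool_rot: [0.739, -0.674, 0.008, 0.023]
ft_force: [0.7, 0.6, -0.2]
grip_width: 0.0522
```

Run:
```python
from h import *
o,y,m=st(); print(o["position"],y,m[:,2])
t=cams.camera("top")
a=cv2.resize(t["pixels"][190:260,190:330,::-1],None,fx=5.6,fy=5.6,interpolation=cv2.INTER_CUBIC); cv2.imwrite("pics/t3.png",a)
```

```text
[0.53024918 0.00107427 0.2177694 ] -84.71571740400339 [-0.01916401 -0.04517715 -0.99879516]
```

View pics/t3.png

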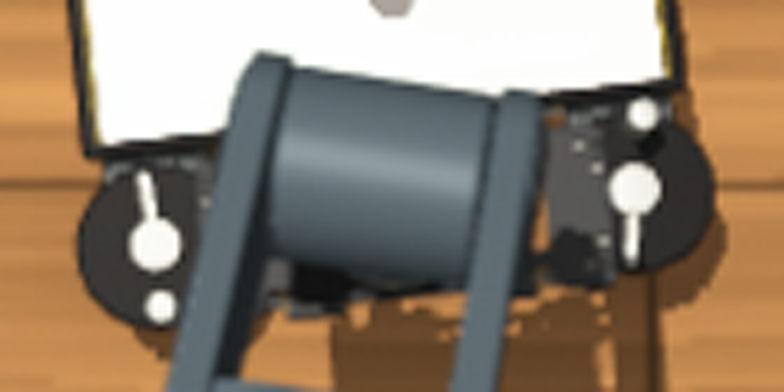

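The left hub is unmoved at (155,243) and its peg is now at (161,306), straight to the front. The right wheel is unchanged, with its hub at (634,188) and peg at (643,112).

Run:
```python
from h import *
t=cams.camera("top")
P=lambda u,v,z: onplane(t,190+(u+.5)/5.6-.5,190+(v+.5)/5.6-.5,z)
v=P(161,306,.137)-P(155,243,.095); a=np.arctan2(v[1],v[0]); print(np.hypot(*v[:2]),-(a-(.1186-np.pi)))
```

```text
0.03632937380640711 -0.09321534951621535
```

>>> carry_out --steps '[[[2.5, -4, 0], -2, 0.4], [[2.5, -4, 0], -3, 0.4], [[2, -3, 0], -2, 0.4], [[0, 0, 0], 0, 0.4], [[0, 0, -1], 0, 0.4]]'

```text
time: 6.85
position: [0.6035, -0.1127, 0.2086]
tool_rot: [-0.692, 0.722, -0.009, -0.02]
ft_force: [-0.8, 0.2, 1.0]
grip_width: 0.0522
```

>>> carry_out --steps '[[[0, -0.5, -2], 0, 0.4], [[0, 0, -2], 0, 0.4], [[0, 0, -2], 0, 0.4], [[0, 0, -1.6], 0, 0.4], [[0, 0, -0.5], 0, 0.4]]'

```text
time: 7.35
position: [0.5982, -0.108, 0.1215]
tool_rot: [-0.695, 0.719, -0.004, -0.02]
ft_force: [-0.4, -0.3, -0.7]
grip_width: 0.0524
```

>>> carry_out --steps '[[[0.5, -0.9, 0.1], 0, 0.5], [[0, -0.1, 0.1], 0, 1], [[0, 0, 0], 0, 1], [[0, 0, 0], 0, 1], [[0, 0, 0], 0, 1]]' --squeeze 10

```text
time: 7.85
position: [0.6034, -0.1164, 0.1249]
tool_rot: [-0.697, 0.717, -0.005, -0.02]
ft_force: [-0.1, -2.1, -1.9]
grip_width: 0.0203
```

Run:
```python
from h import *
arc(np.array([.5666,-.1176]),.0363,186.8,7.5)
```

```text
t 7.85 p [ 0.6034 -0.1164  0.1249] F [-0.1 -2.1 -1.9] M [-0.43  0.2   0.03] w 0.0203 tilt [-0.022 -0.035 -0.999] q6 1.28
phi 1.9 left 184.9 r 0.0369 yaw err 3.6
[-0.1   0.47] [-0.11  0.46] [-0.17  0.44] [-0.22  0.42] [-0.28  0.39] [-0.32  0.35] [-0.37  0.3 ] [-0.4   0.25] [-0.43  0.2 ] [-0.45  0.14]
```

>>> carry_out --steps '[[[0, 0, 0], 0, 1], [[-0.1, 0.47, 0], 6.5, 1], [[-0.11, 0.46, 0], 6.5, 1], [[-0.17, 0.44, 0], 6.5, 1], [[-0.22, 0.42, 0], 6.5, 1], [[-0.28, 0.39, 0], 6.5, 1], [[-0.32, 0.35, 0], 6.5, 1], [[-0.37, 0.3, 0], 6.5, 1]]'

```text
time: 8.65
position: [0.5898, -0.0901, 0.1251]
tool_rot: [0.925, -0.38, 0.016, 0.015]
ft_force: [2.1, -1.4, -3.2]
grip_width: 0.0157
```

Run:
```python
from h import *
arc(np.array([.5666,-.1176]),.0363,186.8,7.5)
```

```text
t 8.65 p [ 0.5898 -0.0901  0.1251] F [ 2.1 -1.4 -3.2] M [-0.04  0.07  0.05] w 0.0157 tilt [ 0.018 -0.039 -0.999] q6 0.48
phi 49.9 left 136.9 r 0.0359 yaw err 4.5
[-0.36  0.31] [-0.42  0.23] [-0.44  0.17] [-0.46  0.11] [-0.47  0.05] [-0.47 -0.01] [-0.47 -0.07] [-0.46 -0.13] [-0.44 -0.19] [-0.41 -0.25]
```

>>> carry_out --steps '[[[-0.36, 0.31, 0], 7, 1], [[-0.42, 0.23, 0], 7, 1], [[-0.44, 0.17, 0], 7, 1], [[-0.46, 0.11, 0], 7, 1], [[-0.47, 0.05, 0], 7, 1], [[-0.47, -0.01, 0], 7, 1], [[-0.47, -0.07, 0], 7, 1], [[-0.46, -0.13, 0], 7, 1]]'

```text
time: 9.45
position: [0.5541, -0.0824, 0.1252]
tool_rot: [0.993, 0.117, 0.022, 0.003]
ft_force: [1.0, 0.3, -2.8]
grip_width: 0.0158
```

Run:
```python
from h import *
arc(np.array([.5666,-.1176]),.0363,186.8,7.5)
```

```text
t 9.45 p [ 0.5541 -0.0824  0.1252] F [ 1.   0.3 -2.8] M [-0.1   0.18 -0.1 ] w 0.0158 tilt [ 0.044 -0.002 -0.999] q6 -0.6
phi 109.5 left 77.3 r 0.0374 yaw err 6.0
[-0.4  -0.29] [-0.41 -0.24] [-0.37 -0.29] [-0.33 -0.34] [-0.28 -0.38] [-0.23 -0.41] [-0.18 -0.44] [-0.12 -0.46] [-0.06 -0.47] [ 0.01 -0.47]
```

>>> carry_out --steps '[[[-0.4, -0.27, 0], 7, 1], [[-0.41, -0.25, 0], 7, 1], [[-0.37, -0.29, 0], 7, 1], [[-0.33, -0.34, 0], 7, 1], [[-0.28, -0.38, 0], 7, 1], [[-0.23, -0.41, 0], 7, 1], [[-0.18, -0.44, 0], 7, 1], [[-0.12, -0.46, 0], 7, 1]]'

```text
time: 10.25
position: [0.528, -0.1077, 0.1252]
tool_rot: [0.811, 0.585, 0.02, -0.012]
ft_force: [-0.4, 0.8, -1.9]
grip_width: 0.0159
```

Run:
```python
from h import *
arc(np.array([.5666,-.1176]),.0363,186.8,7.5)
```

```text
t 10.25 p [ 0.528  -0.1077  0.1252] F [-0.4  0.8 -1.9] M [-0.11  0.09 -0.04] w 0.0159 tilt [ 0.018  0.042 -0.999] q6 -1.73
phi 165.6 left 21.2 r 0.0399 yaw err 4.0
[ 0.26 -0.56] [-0.03 -0.47] [ 0.03 -0.39] [0. 0.] [0. 0.] [0. 0.] [0. 0.] [0. 0.] [0. 0.] [0. 0.]
```

>>> carry_out --steps '[[[0.1, -0.52, 0], 6, 1], [[0.05, -0.47, 0], 6, 1], [[0.05, -0.3, 0], 5, 1], [[0, 0, 0], 0, 1]]'

```text
time: 10.65
position: [0.5264, -0.1185, 0.1252]
tool_rot: [0.711, 0.702, 0.017, -0.019]
ft_force: [0.9, 0.8, -2.6]
grip_width: 0.0161
```

Run:
```python
from h import *
arc(np.array([.5666,-.1176]),.0363,186.8,7.5,2)
```

```text
t 10.65 p [ 0.5264 -0.1185  0.1252] F [ 0.9  0.8 -2.6] M [-0.26 -0.03 -0.04] w 0.0161 tilt [-0.003  0.051 -0.999] q6 -2.05
phi 181.3 left 5.5 r 0.0402 yaw err 2.1
[ 0.42 -0.34] [0. 0.]
```

>>> carry_out --steps '[[[0.05, -0.35, 0], 2, 1], [[0, 0, 0], 0, 0.5], [[0, 0, 0], 0, 0.4], [[0, 0, 0], 0, 0.4], [[0, 0, 3], 0, 0.4], [[0, 0, 4], 0, 0.4], [[-2, -4, 3], 0, 0.4], [[-3, -4, 0], 0, 0.4], [[-3, -4, 0], 0, 0.4], [[-3, -4, 0], 0, 0.4]]'

```text
time: 11.65
position: [0.4204, -0.2785, 0.2293]
tool_rot: [0.699, 0.715, 0.017, -0.015]
ft_force: [0.3, 0.8, -0.3]
grip_width: 0.0519
```

Run:
```python
from h import *
o,y,m=st(); print(o["time"],o["position"],y,m[:,2])
t=cams.camera("top"); s=cams.camera("scene")
im=np.zeros((600,800,3),np.uint8)
im[:392,:784]=cv2.resize(t["pixels"][190:260,190:330,::-1],None,fx=5.6,fy=5.6,interpolation=cv2.INTER_CUBIC)
im[395:595,:510]=cv2.convertScaleAbs(cv2.resize(s["pixels"][170:225,220:360,::-1],(510,200),interpolation=cv2.INTER_CUBIC),alpha=1.5)
cv2.imwrite("pics/t4.png",im)
```

```text
11.65 [ 0.42038548 -0.27848364  0.22931132] 91.32956215491636 [ 0.00271954  0.04498013 -0.99898418]
```

View pics/t4.png

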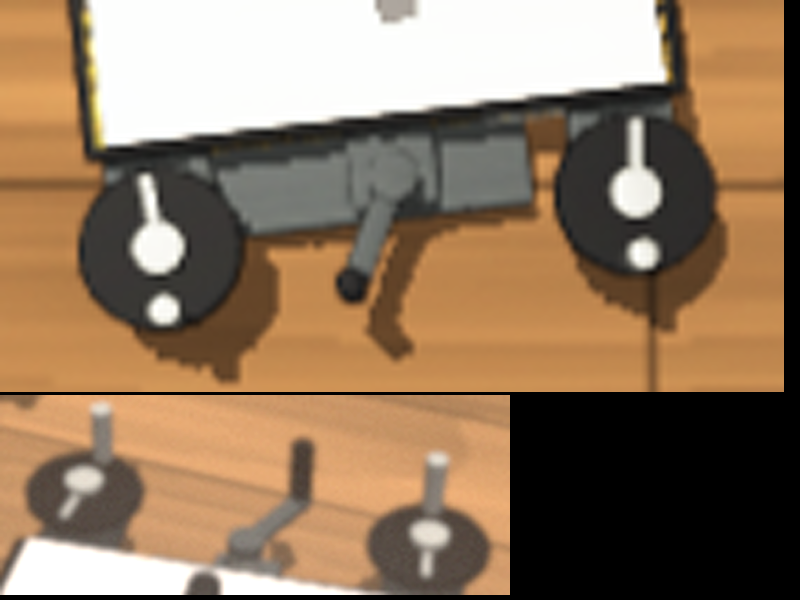

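The left hub is at crop (157,248) with its peg at (164,310), and the right hub is at (635,192) with its peg at (643,253). Both pegs point to the front. I refine the angles with blob centroids.

Run:
```python
from h import *
t=cams.camera("top")
P=lambda u,v,z: onplane(t,190+(u+.5)/5.6-.5,190+(v+.5)/5.6-.5,z)
g=cv2.cvtColor(cv2.resize(t["pixels"][190:260,190:330],None,fx=5.6,fy=5.6,interpolation=cv2.INTER_CUBIC),cv2.COLOR_RGB2GRAY)
m=(g>170).astype(np.uint8); m=cv2.morphologyEx(m,cv2.MORPH_OPEN,cv2.getStructuringElement(cv2.MORPH_ELLIPSE,(21,21)))
n,_,s,c=cv2.connectedComponentsWithStats(m)
B=lambda x,y: c[1+np.argmin(np.hypot(*(c[1:]-[x,y]).T))]
h=[B(157,248),B(635,192)]; p=[B(164,310),B(643,253)]; print(np.round(h+p,1))
H=[P(*x,.0955) for x in h]; G=[P(*x,.136) for x in p]
d=H[0]-H[1]; yaw=np.arctan2(-d[0],d[1]); print("yaw",yaw,"dist",np.hypot(*d[:2]),H)
for a,b in zip(H,G):
    v=b-a; print("r",np.hypot(*v[:2]),"th",-(np.arctan2(v[1],v[0])-(yaw-np.pi)))
```

```text
[[157.4 246.4]
 [635.7 191.1]
 [163.5 309.5]
 [642.7 253.6]]
yaw 0.11935436331250582 dist 0.25972737824806974 [array([0.53395067, 0.13937761, 0.0955    ]), array([ 0.56487672, -0.11850199,  0.0955    ])]
r 0.0361855344782382 th -0.0900509891130632
r 0.03625950587285182 th -6.157667257986269
```

Left reads −0.09 rad and right +0.13 rad, both within 0.2. Next is the lever knob, at about (0.512, 0.034).

>>> carry_out --steps '[[[1, 3.9, 0], -2.5, 0.4], [[1.1, 3.9, 0], -2.5, 0.4], [[1.2, 3.9, 0], -2.5, 0.4], [[1.2, 3.9, 0], -2.5, 0.4], [[1.2, 3.9, 0], -2.5, 0.4], [[1.2, 3.9, 0], -2.5, 0.4], [[1.2, 3.9, 0], -2.5, 0.4], [[1.1, 3.9, 0], -2.5, 0.4], [[0, 0, 0], 0, 0.4], [[0, 0, -1], 0, 0.4]]'

```text
time: 12.8
position: [0.5167, 0.0553, 0.2203]
tool_rot: [0.818, 0.575, 0.023, -0.01]
ft_force: [0.2, -0.5, -0.0]
grip_width: 0.0519
```

>>> carry_out --steps '[[[-0.4, -2, 0], 0, 0.4], [[0, 0, -2], 0, 0.4], [[0, 0, -2], 0, 0.4], [[0, 0, 0], 0, 0.4]]'

```text
time: 13.2
position: [0.5099, 0.0348, 0.1762]
tool_rot: [0.817, 0.576, 0.022, -0.011]
ft_force: [-0.9, -0.2, -0.2]
grip_width: 0.0523
```

Run:
```python
from h import *
arc(np.array([.5745,.0125]),.0655,98,-6,2)
w=cams.camera("wrist"); cv2.imwrite("pics/w5.png",w["pixels"][:,:,::-1])
for p in([.512,.034,.136],[.498,.135,.136]): print(proj(w,p))
```

```text
t 13.2 p [0.5099 0.0348 0.1762] F [-0.9 -0.2 -0.2] M [ 0.02  0.04 -0.02] w 0.0523 tilt [ 0.023  0.043 -0.999] q6 -1.44
phi 160.9 left -62.9 r 0.0683 yaw err 0.6
[0.52 0.54] [0.32 0.6 ] 
[277.65509908 249.0541411 ]
[434.15292958 170.2830835 ]
```

View pics/w5.png

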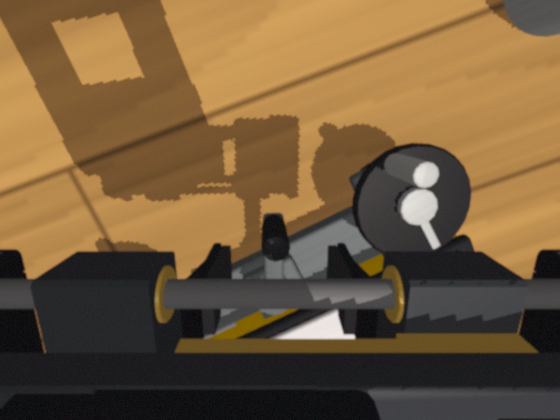

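The knob is at (275,243), centred between the fingers and about 6 px from the prediction. I lower and grip it.

>>> carry_out --steps '[[[0, 0, -2], 0, 0.4], [[0, 0, -1.6], 0, 0.4], [[0, 0, -1], 0, 0.4], [[0, 0, 0], 0, 0.4]]'

```text
time: 13.65
position: [0.5126, 0.0329, 0.1324]
tool_rot: [0.818, 0.575, 0.024, -0.008]
ft_force: [-0.1, 0.8, 1.0]
grip_width: 0.0523
```

>>> carry_out --steps '[[[0, 0.1, -0.8], 0, 0.6], [[0, 0, 0], 0, 1], [[0, 0, 0], 0, 1], [[0, 0, 0], 0, 1], [[0, 0, 0], 0, 1]]' --squeeze 10

```text
time: 14.15
position: [0.5143, 0.0336, 0.1262]
tool_rot: [0.818, 0.575, 0.026, -0.007]
ft_force: [-0.6, -0.2, -1.0]
grip_width: 0.0201
```

Run:
```python
from h import *
arc(np.array([.5745,.0125]),.0655,98,-5)
```

```text
t 14.15 p [0.5143 0.0336 0.1262] F [-0.6 -0.2 -1. ] M [-0.23  0.11 -0.02] w 0.0201 tilt [ 0.035  0.041 -0.999] q6 -1.46
phi 160.7 left -62.7 r 0.0638 yaw err 0.5
[0.05 0.59] [0.26 0.51] [0.3  0.49] [0.34 0.46] [0.38 0.43] [0.42 0.39] [0.45 0.35] [0.48 0.31] [0.5  0.27] [0.53 0.22]
```

>>> carry_out --steps '[[[0, 0, 0], 0, 1], [[0.15, 0.5, 0], -4.5, 1], [[0.23, 0.51, 0], -4.5, 1], [[0.28, 0.49, 0], -4.5, 1], [[0.33, 0.46, 0], -4.5, 1], [[0.38, 0.43, 0], -4.5, 1], [[0.42, 0.39, 0], -4.5, 1]]'

```text
time: 14.85
position: [0.5308, 0.059, 0.1261]
tool_rot: [0.932, 0.361, 0.024, 0.001]
ft_force: [-1.9, -2.7, 0.3]
grip_width: 0.018
```

Run:
```python
from h import *
arc(np.array([.5745,.0125]),.0655,98,-5)
```

```text
t 14.85 p [0.5308 0.059  0.1261] F [-1.9 -2.7  0.3] M [-0.48  0.22 -0.  ] w 0.018 tilt [ 0.045  0.014 -0.999] q6 -0.87
phi 133.2 left -35.2 r 0.0638 yaw err 0.9
[0.32 0.5 ] [0.46 0.33] [0.49 0.29] [0.51 0.25] [0.53 0.2 ] [0.55 0.15] [0.56 0.11] [0.02 0.  ] [0. 0.] [0. 0.]
```

>>> carry_out --steps '[[[0.4, 0.38, 0], -4.5, 1], [[0.46, 0.33, 0], -4.5, 1], [[0.49, 0.29, 0], -4.5, 1], [[0.51, 0.25, 0], -4.5, 1], [[0.53, 0.2, 0], -4.5, 1], [[0.55, 0.15, 0], -4.5, 1], [[0.4, 0.05, 0], -3, 1]]'

```text
time: 15.55
position: [0.5605, 0.0743, 0.126]
tool_rot: [0.995, 0.098, 0.016, 0.008]
ft_force: [-2.2, 0.5, 1.4]
grip_width: 0.0178
```

Run:
```python
from h import *
arc(np.array([.5745,.0125]),.0655,96.8,-5,2)
```

```text
t 15.55 p [0.5605 0.0743 0.126 ] F [-2.2  0.5  1.4] M [0.02 0.38 0.04] w 0.0178 tilt [ 0.034 -0.013 -0.999] q6 -0.24
phi 102.8 left -6.0 r 0.0634 yaw err 1.6
[0.51 0.31] [0.11 0.01]
```

Six degrees remain, so I press gently on to the stop.

>>> carry_out --steps '[[[0.5, 0.05, 0], -4, 1], [[0.3, 0, 0], -2, 1], [[0, 0, 0], 0, 1]]'

```text
time: 15.85
position: [0.5659, 0.0751, 0.1259]
tool_rot: [0.999, 0.044, 0.012, 0.009]
ft_force: [1.4, -1.5, -0.9]
grip_width: 0.0181
```

Run:
```python
from h import *
arc(np.array([.5745,.0125]),.0655,95,-5,1)
```

```text
t 15.85 p [0.5659 0.0751 0.1259] F [ 1.4 -1.5 -0.9] M [-0.29  0.    0.02] w 0.0181 tilt [ 0.025 -0.017 -1.   ] q6 -0.13
phi 97.8 left -2.8 r 0.0632 yaw err 2.8
[0.29 0.26]
```

>>> carry_out --steps '[[[0.1, 0, 0], 0, 0.5], [[0, 0, 0], 0, 0.4], [[0, 0, 0], 0, 0.4], [[0, 0, 3], 0, 0.4], [[0, 0, 4], 0, 0.4], [[-1, -4, 3], 0, 0.4], [[-2, -4, 0], 0, 0.4], [[-2, -4, 0], 0, 0.4], [[-2, -4, 0], 0, 0.4], [[-2, -4, 0], 0, 0.4]]'

```text
time: 16.85
position: [0.4791, -0.1257, 0.2307]
tool_rot: [0.998, 0.051, 0.019, 0.01]
ft_force: [0.7, -0.4, 0.4]
grip_width: 0.0522
```

>>> carry_out --steps '[[[-2, -4, 0], 0, 0.4], [[-1, -4, 0], 0, 0.4], [[-1, -4, 0], 0, 0.4], [[0, 0, 0], 0, 0.4], [[0, 0, 0], 0, 0.4], [[0, 0, 0], 0, 0.4]]'

```text
time: 17.45
position: [0.4353, -0.2555, 0.2322]
tool_rot: [0.999, 0.047, 0.021, 0.012]
ft_force: [0.0, 0.5, -0.1]
grip_width: 0.0524
```

Run:
```python
from h import *
o,y,m=st(); print(o["time"],o["position"])
t=cams.camera("top"); s=cams.camera("scene")
im=np.zeros((600,800,3),np.uint8)
im[:392,:784]=cv2.resize(t["pixels"][190:260,190:330,::-1],None,fx=5.6,fy=5.6,interpolation=cv2.INTER_CUBIC)
im[395:595,:510]=cv2.convertScaleAbs(cv2.resize(s["pixels"][170:225,220:360,::-1],(510,200),interpolation=cv2.INTER_CUBIC),alpha=1.5)
im[395:595,515:795]=cv2.resize(t["pixels"][:,:,::-1],(280,200))
cv2.imwrite("pics/t6.png",im)
P=lambda u,v,z: onplane(t,190+(u+.5)/5.6-.5,190+(v+.5)/5.6-.5,z)
g=cv2.cvtColor(cv2.resize(t["pixels"][190:260,190:330],None,fx=5.6,fy=5.6,interpolation=cv2.INTER_CUBIC),cv2.COLOR_RGB2GRAY)
m=(g>170).astype(np.uint8); m=cv2.morphologyEx(m,cv2.MORPH_OPEN,cv2.getStructuringElement(cv2.MORPH_ELLIPSE,(21,21)))
n,_,s,c=cv2.connectedComponentsWithStats(m)
B=lambda x,y: c[1+np.argmin(np.hypot(*(c[1:]-[x,y]).T))]
h=[B(157,248),B(635,192)]; p=[B(164,310),B(643,253)]; print(np.round(h+p,1))
H=[P(*x,.0955) for x in h]; G=[P(*x,.136) for x in p]
d=H[0]-H[1]; yaw=np.arctan2(-d[0],d[1]); print("yaw",yaw)
for a,b in zip(H,G):
    v=b-a; print("r",np.hypot(*v[:2]),"th",-(np.arctan2(v[1],v[0])-(yaw-np.pi)))
```

```text
17.45 [ 0.43526738 -0.25553636  0.23224208]
[[157.5 246.4]
 [635.7 191.1]
 [163.6 309.6]
 [642.4 253.4]]
yaw 0.119504285521979
r 0.03624702164198162 th -0.08997181639437724
r 0.03622280077904814 th -6.1538844278053055
```

View pics/t6.png

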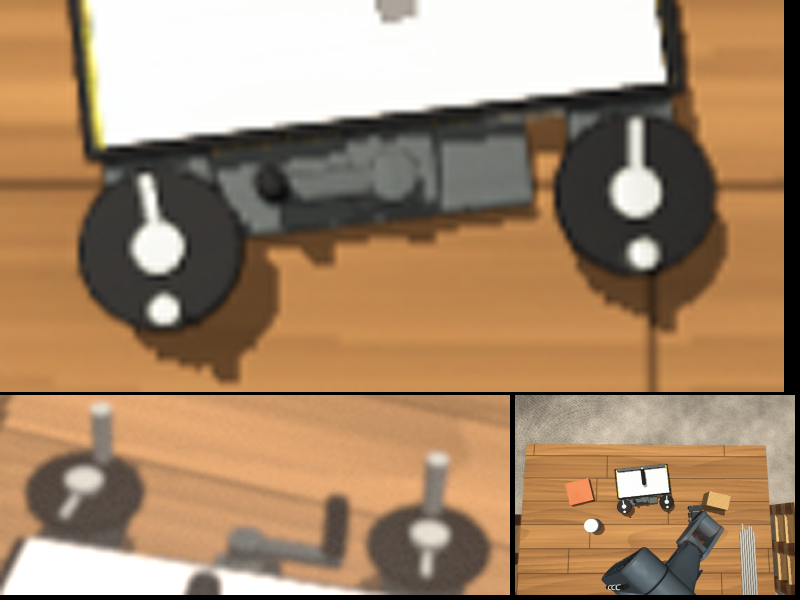

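The lever knob is now at (271,182) against the pivot at (393,172), so it points left. The wheels, tin, box and tiles look unchanged. I check the lever angle, then hand in.

Run:
```python
from h import *
t=cams.camera("top")
P=lambda u,v,z: onplane(t,190+(u+.5)/5.6-.5,190+(v+.5)/5.6-.5,z)
v=P(271,182,.136)-P(393,172,.087); a=-(np.arctan2(v[1],v[0])-(.119+np.pi))
print(np.hypot(*v[:2]),a)
if a>1.45: print(robot.hand_in())
```

```text
0.06455984205427116 1.5329934491068002
the job is handed in; nothing more can be done
None
```

I turned both levelling screws back to near zero, swung the lock lever left to its stop, and handed in at about 17.5 s of the 59 s. The hand-in gave no verdict.

**How it was done:** I gripped each peg lightly and led it round its circle. The left screw went clockwise about 2.24 rad and the right one anticlockwise about 3.16 rad. I then gripped the lever knob, swung it round, let go and drew the arm clear.

**Last checks, from the top camera:**

| Item | Reading | Target |
|---|---|---|
| Left screw | about −0.09 rad | within 0.2 of 0 |
| Right screw | about +0.13 rad | within 0.2 of 0 |
| Lock lever | about 1.53 rad | above 1.38 |
| Saw position | moved about 2 mm, yaw unchanged | under 30 mm |

- **Bystanders:** the tin, box and tiles looked unmoved in the picture; I did not measure them again.
- **Forces:** wrist readings at the end of each move were 5.4 N or less.
- **Not measured:** I did not check the level or the load on each foot directly; I judged them from the two screw angles.
- **Disagreement:** on the left screw the arm's own pose put the remaining error near −0.06 rad just before the last 2.5 mm nudge. The camera read about −0.09 after it. Both are inside the tolerance.

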